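Unclip and slide the terminal cover off a power unit

TASK

On the power unit on the bench, press the snap tab all the way in, then push the released dark terminal cover back along its rails, over the tab, until it is completely off its seat (out from under the two overhanging lips) and lies flat at the heat-sink end with the terminals open. Do this by pressing and pushing only, never lifting or tipping the cover, and leave the calculator, screwdriver, capacitor and small socket around and on the unit where they are.

Things in the scene. Friction and masses are not known exactly. Their poses are not given: they have to be found in the camera images.
- housing: Power unit fixed to the bench: aluminium box 240 x 150 x 50 mm (x, y, z). Origin at the centre of its underside; z up; +x is the way the cover comes off, from the front end (x = -120 mm) to the dark finned heat sink across the rear end (x = 85 to 120 mm, top at z = 85 mm). Its deck is at z = 50 mm.
- seat (a point): On the unit, axes as the unit's: the cover's origin when seated (unit x = -60.5, y = 0, z = 60 mm). At the seat a lip overhangs each side of the cover: unit x = -98 to -28 mm, |y| = 38.5 to 50.5 mm, top z = 71 mm. Front stop at x = -105 to -100 mm, top z = 62 mm. White terminal block under the cover: x = -85 to -40 mm, up to z = 57 mm. The cover is off its seat once 70 mm beyond it.
- rail_end (a point): On the unit: the foot of the heat sink's front face between the runners (unit x = 85, y = 0, z = 60 mm), where the pushed cover's plate would stop (cover then about 108 mm from its seat). Two runners along x carry the cover, tops at z = 60 mm, 10 mm wide, centred at y = +-41 mm (72 mm free between them), with guides outside them up to z = 64 mm.
- cover: Loose sliding terminal cover, dark grey plastic, about 0.12 kg: flat plate 75 x 88 x 6 mm (x, y, z) with one upright rib on top. Origin at the centre of the plate's underside, axes as the unit's. Slides with light friction (about 1 N) and no spring; blocked while the tab stands up. Nothing stands on it.
- rib_face (a point): Where to push the cover towards the unit's +x: centre of the front face of its rib (cover x = -10, y = 0, z = 13 mm). The rib is 8 mm thick in x, 50 mm long in y and rises 14 mm above the plate (cover z = 6 to 20 mm). In front of this face lie 27 mm of flat plate, top at cover z = 6 mm.
- tab (a joint): How far the snap tab is pressed down, in m: near 0 (up to 0.002) as found, 0.014 fully in, at its stop. It needs about 5 N, has no return spring and stays where it is pressed; beyond 0.010 it is below the cover, which is then free.
- tab_top (a point): Centre of the top face of the snap tab; moves with it. Dark grey ridged block, 32 mm (unit's x) x 40 mm (unit's y), between the runners, 2 mm beyond the seated cover's edge (unit x = -21 to +11 mm, y = 0). Top at unit z = 70 mm when up (4 mm above the cover plate), 56 mm when fully in. Press straight down.
- calculator: Bystander: black pocket calculator 140 x 100 x 20 mm lying on the bench beside the unit; origin at the centre of its underside.
- screwdriver: Bystander: screwdriver lying on the bench along the unit's left (+y) side.
- capacitor: Bystander: aluminium can capacitor, 35 mm diameter, 50 mm tall, standing on the bench to the unit's left; origin at the centre of its underside.
- socket: Bystander: small steel socket, 20 mm diameter, 24 mm tall, standing loose on the unit's deck (z = 50 mm) on its left edge outside the side guide; origin at the centre of its underside.
Not all that is in view belongs to the job. Leave any orange, pink or turquoise look-alike of the cover alone.

How it is judged:
By the outcome, as a careful person would: the job done as asked, in the order asked, and still so for the second after the job is handed in, with the robot touching nothing.
It also fails if it takes over 45 s, if anything falls off the work surface, if the arm or the gripper's body presses on something with over 40 N, if the wrist force passes 120 N, or if a joint passes its speed limit or range.

ROBOT

A 6-joint arm with a two-finger parallel gripper is mounted at the origin on the work surface. World frame = base frame: x ahead of the robot, y to its left, z up, the work surface at z = 0. Lengths are in mm, angles in rad, forces in N, time in s.
With the tool pointing down it reaches from about 275 to 750 mm from the base axis. Payload 10.2 kg.
Tool frame: the origin (TCP) lies between the finger pads; the fingertips stand 22 mm ahead of it and the grasp point (between the pads) lies 3 mm ahead of it (ctrl.nose_length is the distance from the TCP to the fingertips, in mm); z points along the fingers, y is the line along which they close (so a half turn about z gives the same grasp; the last joint's range is limited). The gripper opens to 85 mm and grips with 20 to 120 N. Pads are 22 mm wide; open, the fingers measure 114 mm over their backs; the gripper's body (76 mm by 85 mm) begins 54 mm behind the grasp point. The pads swing forward as they close: fully open they stand 13 mm farther back than shut.
Start: joints at [-1.419, 0.313, 1.498, -0, 1.331, -0.223], TCP at [192.183, -488.566, 253.294] pointing down, gripper open.
Joint ranges: [-2.94, 2.94], [-0.97, 2.17], [0.19, 2.56], [-1.23, 4.37], [0.02, 3.11], [-2.88, 2.88]. Speed limits (rad/s): [2.39, 2.39, 3.01, 3.14, 3.14, 3.14].

INTERFACE

Orientations are given as a unit quaternion [w, x, y, z].
In Python, from rig import sense, imaging, ctrl gives the robot as it stands. The module is installed in compiled form; this text tells all that it offers.
- The arm moves only by the tool apply_moves, never from a script. Its argument "commands" is a list of rows, each a list of 5 numbers: the gripper command: -1 is fully open, 1 is shut, values between are in proportion, then the shift along the tool's x, y, z in mm, then the turn about the tool's z in degrees. A call has 1 to 20 rows; each row shifts and turns the commanded pose from where the row before left it, along the tool's axes as they then stand; what a row does not reach is not made up. A row lasts 1/8 s, in which the tool goes at most 62.5 mm and 10.7 degrees, less where a joint would pass 70% of its speed; a pose out of reach is approached as far as the arm can. A call is refused whole if a number of a shift passes 62.5 or a number of a turn 10.7, either way. A call with a gripper value outside its range is refused whole. The fingers move at their own pace and stop on an object; "newtons" is the grip in N (left out, the last holds). Time passes only in rows, so rows that do not move let the fingers close. It gives the time, the measured TCP pose, the force, the opening and the grip force at its end, in the units of the state.
- sense(): the state, without advancing time (a new reading comes with each control period).
- imaging.capture(name): name is "scene" or "top" or "wrist"; returns the picture (384x512x3 uint8, blue, green, red); there is no depth.
- imaging.calibration(name): a dict with "camera_matrix" (3x3 intrinsics, pixels), "world_to_cam" (4x4, takes a point from world to camera coordinates). Camera axes: x right, y up, looking along -z (the intrinsics and any distortion apply to the point x, -y, -z); pixel columns grow to the right and rows downward; lengths in mm; the calibration is good to about 2 mm. A picture is of the moment at which its call begins: read the wrist's pose just before it. calibration takes no time and is no camera call; for the wrist camera it gives the pose at the moment of the call.
- ctrl.finish_job(): hands the job in; it is judged then, once.
The state is a dict: "time_s": time; "joints": joint angles; "dq": joint speeds; "tau": joint torques, N m; "eef_pos": TCP position; "ee_rot": TCP orientation; "force": force on the tool from outside, world axes, zero at the start; "wrist_torque": the same for the moment, N m; "grip_width": opening from 0.0 (shut) to 1.0 (fully open); "grip_force": force on a finger pad.
Only numpy, scipy, OpenCV 4.12 (cv2) and the standard library are available. Lean on these libraries where they do the work, as an engineer would, in place of code of your own. Each camera call takes 0.05 s, during which the arm holds its last target. There are 200 camera calls.

## Working session

There is one attempt and no reset: what is moved stays moved. The work goes in short steps, Python scripts to look and compute and a tool call to move; the robot and the scene stay as the last step left them, time stands still between calls to the robot, and variables do not carry over. Pictures are saved under pics/ and viewed, at most 10 in all, crops included, and the job is handed in when it is done.

Besides the shell and the picture viewer there is one more tool, called after "Emit:" by a JSON object that holds its "method" and its "body". apply_moves: Moves the arm, as the interface text tells. Its arguments: {"type":"object","properties":{"commands":{"type":"array","items":{"type":"array","items":{"type":"number"}}},"newtons":{"type":"number"}},"required":["commands"]}

```bash
mkdir -p pics
python3 - <<'E'
from rig import sense, imaging, ctrl
import cv2
s=sense();print(s['time_s'],s['eef_pos'],s['ee_rot'],s['grip_width'],ctrl.nose_length)
for n in('top','scene'):
    cv2.imwrite(f'pics/{n}0.png',imaging.capture(n))
    c=imaging.calibration(n);print(n,c)
E
```

```text
0.0 [ 192.1646991  -488.32973455  252.74070085] [-6.31917966e-04  9.82489268e-01  1.86318108e-01  4.72004093e-05] 0.9994118195925246 22.0
top {'camera_matrix': array([[492.94432087,   0.        , 260.82533807],
       [  0.        , 492.94432087, 191.55185143],
       [  0.        ,   0.        ,   1.        ]]), 'world_to_cam': array([[-1.85392718e-02, -9.99780518e-01,  9.75765875e-03,
         9.83386248e+01],
       [ 9.90435658e-01, -1.70296709e-02,  1.36920407e-01,
        -5.25810135e+02],
       [-1.36724186e-01,  1.22027378e-02,  9.90533992e-01,
        -1.17551192e+03],
       [ 0.00000000e+00,  0.00000000e+00,  0.00000000e+00,
         1.00000000e+00]])}
scene {'camera_matrix': array([[409.82330699,   0.        , 257.61549791],
       [  0.        , 409.82330699, 190.95579215],
       [  0.        ,   0.        ,   1.        ]]), 'world_to_cam': array([[-7.40533132e-01,  6.71989600e-01, -6.37632180e-03,
         3.19174375e+02],
       [-4.97791725e-01, -5.42143371e-01,  6.76966737e-01,
         2.46765426e+02],
       [ 4.51457727e-01,  5.04490378e-01,  7.35985991e-01,
        -1.27779266e+03],
       [ 0.00000000e+00,  0.00000000e+00,  0.00000000e+00,
         1.00000000e+00]])}
```

View pics/top0.png

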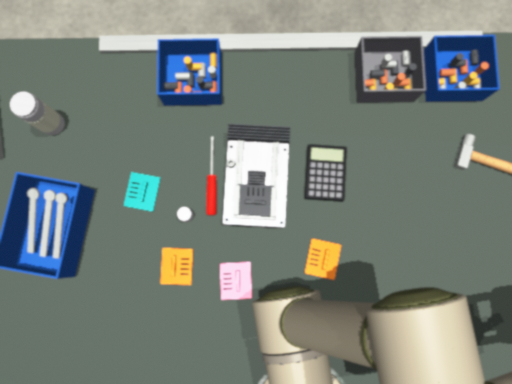

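View pics/scene0.png

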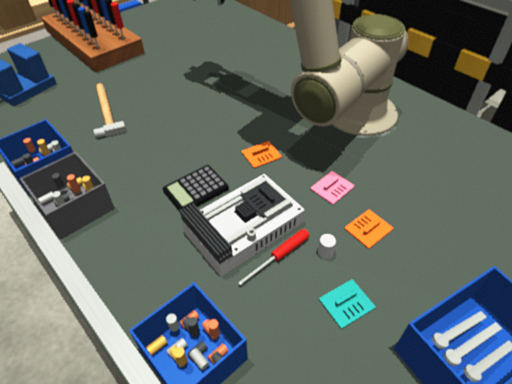

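The top view shows the unit at columns 223–290, rows 125–227. Its heat sink is at the far end (row 133), with the cover around (255,200), the tab around (257,178) and the socket at (231,163). The only dark cover on the unit is the one at (255,200); the orange, pink and turquoise cards are look-alikes. I'll confirm this with an enlarged crop.

Run:
```python
import cv2
i=cv2.imread('pics/top0.png')[118:234,205:305]
cv2.imwrite('pics/c0.png',cv2.resize(i,None,fx=5,fy=5,interpolation=cv2.INTER_CUBIC))
```

```text
(no output)
```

View pics/c0.png

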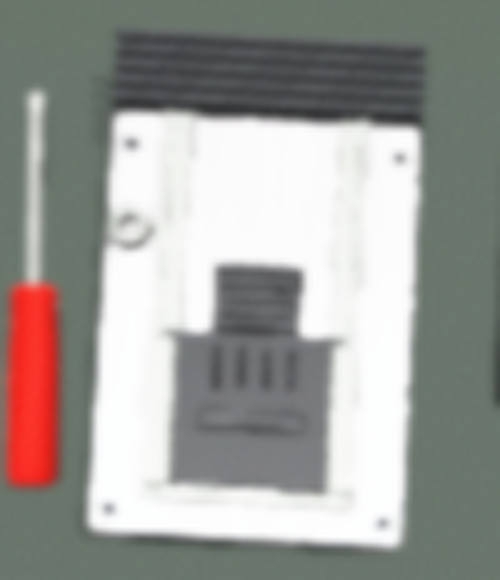

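The crop confirms it. The dark ribbed cover lies between the lips, with the ridged tab beyond it towards the heat sink at crop (260,300), and the ring-like socket at crop (130,230). I'll fit the unit's pose from the corners.

```bash
cat > h.py <<'E'
import numpy as np,cv2
from scipy.optimize import least_squares
def proj(c,P):
    P=np.atleast_2d(P);M=c['world_to_cam'];q=P@M[:3,:3].T+M[:3,3]
    q=q*[1,-1,-1];u=q@c['camera_matrix'].T;return u[:,:2]/u[:,2:]
def ray(c,uv,z):
    M=c['world_to_cam'];R=M[:3,:3];C=-R.T@M[:3,3]
    d=R.T@(np.linalg.inv(c['camera_matrix'])@[uv[0],uv[1],1]*[1,-1,-1]);return C+d*(z-C[2])/d[2]
def U(p,P):
    x,y,a=p;P=np.atleast_2d(P);c,s=np.cos(a),np.sin(a)
    return np.c_[x+c*P[:,0]-s*P[:,1],y+s*P[:,0]+c*P[:,1],P[:,2]]
def fit(c,uv,P,p0):
    r=least_squares(lambda p:(proj(c,U(p,P))-uv).ravel(),p0,x_scale=[10,10,.1],loss='soft_l1');return r.x,(proj(c,U(r.x,P))-uv)
E
python3 - <<'E'
from h import *
from rig import imaging
c=imaging.calibration('top')
px=np.array([[90,528],[403,547],[110,108],[420,127],[217,265],[302,270],[168,483],[328,493]],float)
px=(px+.5)/5-.5+[205,118]
P=np.array([[-120,75,50],[-120,-75,50],[85,75,50],[85,-75,50],[11,20,70],[11,-20,70],[-98,38.5,66],[-98,-38.5,66]],float)
print([ray(c,u,z).round(1) for u,z in zip(px,P[:,2])])
p,r=fit(c,px,P,[590,80,0]);print(p,r.round(1))
g=lambda *q:U(p,q)[0].round(1)
print('tab',g(-5,0,70),'rib',g(-70.5,0,73),'socket',ray(c,((130+.5)/5-.5+205,(228)/5-.5+118),74))
E
```

```text
[array([450.3, 182.4,  50. ]), array([438.5,  32.1,  50. ]), array([657.1, 171. ,  50. ]), array([645. ,  18.5,  50. ]), array([574. , 119.2,  70. ]), array([570.9,  78.4,  70. ]), array([469.8, 144.1,  66. ]), array([463.7,  68.1,  66. ])]
[ 5.64128673e+02  9.95891402e+01 -6.74165934e-02] [[-0.   0.3]
 [-0.3 -0.4]
 [ 0.9  1.2]
 [-0.2  0.5]
 [ 0.1 -1. ]
 [-0.2 -1.2]
 [-0.2  0.4]
 [ 0.1 -0. ]]
tab [559.1  99.9  70. ] rib [493.8 104.3  73. ] socket [592.25495552 160.54409817  74.        ]
```

Unit pose: (564, 99.6), yaw -3.9°. I'll move above the tab with the gripper shut and aligned to the unit.

Emit:
{"method": "apply_moves", "body": {"commands": [[1,35,-26,0,0],[1,35,-26,0,0],[1,35,-26,0,0],[1,35,-26,0,0],[1,35,-26,0,0],[1,35,-26,0,0],[1,35,-26,0,0],[1,35,-26,0,0],[1,35,-26,0,0],[1,35,-26,0,0],[1,35,-26,0,0],[1,35,-26,0,0],[1,35,-26,0,0],[1,35,-26,0,0],[1,35,-26,0,0],[1,33,-23,0,0],[1,0,0,0,8.4],[1,0,0,0,8.4],[1,0,0,0,8.5],[1,0,0,0,0]], "newtons": 40}}

```text
time_s: 2.6
eef_pos: [560.2, 100.1, 253.0]
ee_rot: [-0.0, 0.999, -0.033, -0.0]
force: [0.0, 0.6, 0.2]
grip_width: 0.003
grip_force: 0.0
```

Run:
```python
from h import *
from rig import imaging,sense
c=imaging.calibration('wrist');i=imaging.capture('wrist').copy()
p=[564.13,99.59,-.0674]
for q in [(-21,20,70),(-21,-20,70),(11,20,70),(11,-20,70),(-70.5,25,80),(-70.5,-25,80),(-98,38.5,66),(-98,-38.5,66),(85,75,50),(85,-75,50)]:
    u=proj(c,U(p,q))[0].round().astype(int);cv2.circle(i,tuple(int(v) for v in u),3,(0,0,255),1)
cv2.imwrite('pics/w0.png',i)
```

```text
(no output)
```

View pics/w0.png

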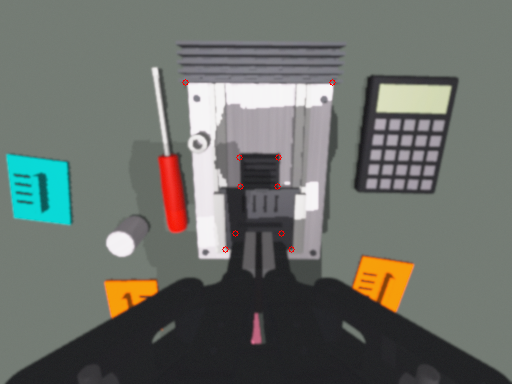

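The projected unit points match the close view: tab corners at (240–278, 157–186) and rib edge at (235–281, 233). Now I'll go down to just above the tab and then press slowly.

Emit:
{"method": "apply_moves", "body": {"commands": [[1,0,0,35,0],[1,0,0,35,0],[1,0,0,35,0],[1,0,0,35,0],[1,0,0,14,0],[1,0,0,3,0],[1,0,0,3,0],[1,0,0,3,0],[1,0,0,3,0],[1,0,0,3,0],[1,0,0,0,0]]}}

```text
time_s: 4.03
eef_pos: [560.6, 100.0, 84.5]
ee_rot: [-0.0, 0.999, -0.033, 0.001]
force: [2.1, 0.2, 1.9]
grip_width: -0.0
grip_force: 1.1
```

Emit:
{"method": "apply_moves", "body": {"commands": [[1,0,0,2,0],[1,0,0,2,0],[1,0,0,2,0],[1,0,0,1,0],[1,0,0,0,0]]}}

```text
time_s: 4.65
eef_pos: [560.7, 100.0, 78.0]
ee_rot: [-0.0, 0.999, -0.033, 0.001]
force: [0.6, 0.4, 10.7]
grip_width: 0.001
grip_force: 5.1
```

Emit:
{"method": "apply_moves", "body": {"commands": [[1,0,0,1,0],[1,0,0,1,0],[1,0,0,0,0]]}}

```text
time_s: 5.03
eef_pos: [560.7, 100.0, 77.8]
ee_rot: [0.0, 0.999, -0.033, 0.001]
force: [-7.3, 0.1, 27.6]
grip_width: -0.0
grip_force: 13.5
```

The tab is at its stop: the tip is at z = 55.8 mm and the force is climbing. I'll retract and move to in front of the rib.

Emit:
{"method": "apply_moves", "body": {"commands": [[1,0,0,-20,0],[1,0,0,-22,0],[1,0,0,0,0],[1,-27,0,0,0],[1,-28,0,0,0],[1,-28,0,0,0],[1,0,0,0,0]]}}

```text
time_s: 5.9
eef_pos: [475.5, 105.8, 116.0]
ee_rot: [0.0, 0.999, -0.033, -0.002]
force: [0.2, 0.1, -0.1]
grip_width: -0.001
grip_force: 0.0
```

Run:
```python
from h import *
from rig import imaging,sense
print(sense()['eef_pos'])
c=imaging.calibration('wrist');i=imaging.capture('wrist').copy()
cv2.imwrite('pics/w1.png',i)
```

```text
[475.47813586 105.80085745 116.02173255]
```

View pics/w1.png

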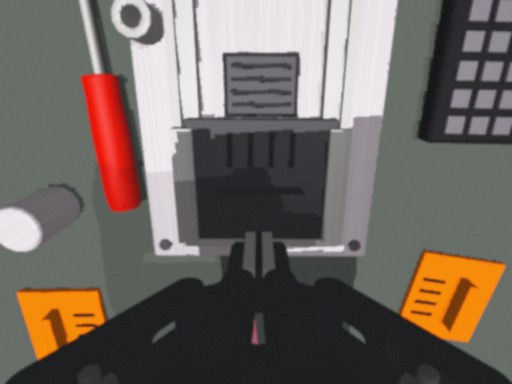

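The tab at (260,85) now sits below the cover's edge at row 122. The rib is at row 190, and the fingertips at (260,235) are over the front of the plate. I'll lower to 3 mm above the plate and push.

Emit:
{"method": "apply_moves", "body": {"commands": [[1,2,0,10,0],[1,0,0,10,0],[1,0,0,5,0],[1,0,0,0,0],[1,4,0,0,0],[1,4,0,0,0],[1,4,0,0,0],[1,4,0,0,0],[1,0,0,0,0]]}}

```text
time_s: 7.08
eef_pos: [495.8, 104.3, 92.3]
ee_rot: [-0.0, 0.999, -0.033, 0.0]
force: [0.1, -0.1, -0.2]
grip_width: -0.004
grip_force: 0.0
```

Emit:
{"method": "apply_moves", "body": {"commands": [[1,4,0,0,0],[1,4,0,0,0],[1,4,0,0,0],[1,4,0,0,0],[1,4,0,0,0]]}}

```text
time_s: 7.7
eef_pos: [515.6, 103.0, 92.3]
ee_rot: [-0.0, 0.999, -0.033, -0.0]
force: [-0.7, 0.2, 0.6]
grip_width: 0.002
grip_force: 0.3
```

Run:
```python
from h import *
from rig import imaging,sense
cv2.imwrite('pics/w2.png',imaging.capture('wrist'))
```

```text
(no output)
```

View pics/w2.png

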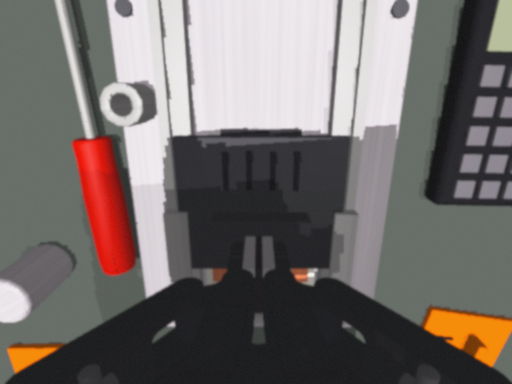

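The cover is free and sliding straight over the tab, with its leading edge at row 136 and the copper terminals opening behind it. I'll keep pushing.

Emit:
{"method": "apply_moves", "body": {"commands": [[1,4,0,0,0],[1,4,0,0,0],[1,4,0,0,0],[1,4,0,0,0],[1,4,0,0,0],[1,4,0,0,0],[1,4,0,0,0],[1,4,0,0,0],[1,4,0,0,0],[1,4,0,0,0],[1,4,0,0,0],[1,4,0,0,0],[1,4,0,0,0],[1,4,0,0,0],[1,4,0,0,0],[1,4,0,0,0],[1,2,0,0,0],[1,0,0,0,0]]}}

```text
time_s: 10.0
eef_pos: [581.4, 98.6, 92.3]
ee_rot: [0.0, 0.999, -0.033, 0.0]
force: [-1.1, -0.4, -0.7]
grip_width: -0.002
grip_force: 0.0
```

Next I'll back off from the rib, rise clear and check.

Emit:
{"method": "apply_moves", "body": {"commands": [[1,-5,0,0,0],[1,0,0,-20,0],[1,0,0,-40,0],[1,-40,0,-40,0],[1,-50,0,-40,0],[1,-50,0,-20,0],[1,0,0,0,0]]}}

```text
time_s: 10.88
eef_pos: [435.9, 108.7, 253.2]
ee_rot: [-0.0, 0.999, -0.033, 0.002]
force: [0.5, 0.0, -0.3]
grip_width: 0.001
grip_force: 0.0
```

Run:
```python
from h import *
from rig import imaging,sense
c=imaging.calibration('wrist');i=imaging.capture('wrist').copy()
p=[564.13,99.59,-.0674]
for d in (70,100,108):
  for q in [(-98+d,38.5,66),(-98+d,-38.5,66),(-23+d,38.5,66),(-23+d,-38.5,66)]:
    u=proj(c,U(p,q))[0].round().astype(int);cv2.circle(i,tuple(int(v) for v in u),2,{70:(0,0,255),100:(0,255,0),108:(255,0,0)}[d],1)
cv2.imwrite('pics/w3.png',i)
```

```text
(no output)
```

View pics/w3.png

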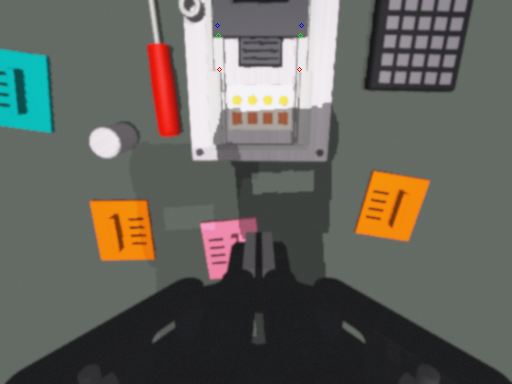

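The cover's near edge is at row 38, about 98 mm off its seat (the 70 mm mark is row 69). It lies flat against the heat-sink end, the terminals at (260,110) are open, and the socket, capacitor, screwdriver and calculator have not moved.

```bash
python3 -c "
from rig import ctrl
print(ctrl.finish_job())"
```

```text
the job is handed in; nothing more can be done
None
```

I pressed the snap tab to its stop and pushed the cover about 98 mm off its seat, so it lies flat at the heat-sink end with the terminals open and the bystanders where they were; I handed the job in at about 11 s.

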